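# Set a relay's adjuster to the test index

### The job

Gently lower the relay block that has the pointer knob into the nest of the test cradle so that it sits flat on the floor of the nest, then take it by the knob and turn the knob until its pointed nose lines up with the cradle's index finger, within a few degrees. Then press the push button on the test box all the way down and let it spring back; leave the relay seated and set, and do not shift the other parts lying on the cart.

Things in the scene. Friction and masses are not known exactly. Their poses are not given: they have to be found in the camera images.
- relay: Black bakelite relay block, 70 (x) x 50 (y) x 48 (z) mm, about 0.35 kg, loose, upright on the cart top; a short row of brass tags sticks out 7 mm low at its +x end. Origin: centre of its underside; z up. The adjuster knob stands on its top.
- adjuster: Pointer knob on the relay's top, turning about the block's vertical centre line. Origin: on that line at the block's top face, 48 mm above its underside. Aluminium dial 38 mm across, 4 mm high; on it a black bar grip 12 mm wide, 30 mm long, top 26 mm above the origin, with a pointed nose and white line at +x. Its x axis points along the nose. Light friction, stays where left.
- adjuster_tip (a point): Tip of the knob's nose, 21 mm from the knob's axis. It starts roughly over the block's +y side and can swing from there either way to 0.7 rad past the block's +x or -x end, where stops lie.
- cradle: Fixed dark steel test cradle: base plate 140 x 80 x 8 mm (from x = -48 to +92 mm) carrying a shallow rectangular nest, inside 75 (x) x 55 (y) mm, walls 6 mm thick and 12 mm high above the plate. Origin: at cart-top level under the middle of the nest; the nest's floor is 8 mm above it. The block fits with its long side along the cradle's x, either way round.
- index: Fixed aluminium index finger on the cradle, beyond the +x end of the nest. Origin at the cradle's origin; its x axis runs from the nest's middle out to the finger, so it is the index direction. Post 14 x 12 mm, 75 mm out; its top arm, 6 mm wide, points inwards, top 52 mm above the cart, that is 4 mm lower than the seated block's top.
- index_tip (a point): Inner tip of the index finger, 48 mm from the nest's middle, 49.5 mm above the cart top.
- panel: Fixed grey test box, 90 x 90 x 45 mm, origin under its centre; the push button stands in the middle of its top.
- test_button (a joint): Travel of the round steel push button (28 mm across) on the test box: 0 when up, 0.006 m fully down; needs about 5 N and springs back.
- test_button_top (a point): Centre of the push button's top face when read; it is pressed straight down.
- bracket: Bystander: cast aluminium flipper bracket, 85 x 45 mm plate with upturned ends, 40 mm high; origin under its centre.
- rollover1: Bystander: small round amber button, 26 mm across, 18 mm high; origin under its centre.
- rollover2: Bystander: another such round button.
- rollover3: Bystander: a third such round button.
- guide: Bystander: bowed chrome ball-guide rod, 8 mm thick, 150 mm long along its y; origin near its middle.
- coil: Bystander: copper-wound spool, 40 mm across, 45 mm high; origin under its centre.
- plain_relay: Bystander: smaller black relay with no knob, 55 x 30 x 38 mm; origin under its centre.
- driver: Bystander: screwdriver lying along its x, about 200 mm long; origin under it.

How it is judged:
By the outcome, as a careful person would: the job done as asked, in the order asked, and still so for the second after the job is handed in, with the robot touching nothing.
It also fails if it takes over 72 s, if anything falls off the work surface, if the arm or the gripper's body presses on something with over 40 N, if the wrist force passes 120 N, or if a joint passes its speed limit or range.

### The arm

A 6-joint arm with a two-finger parallel gripper is mounted at the origin on the work surface. World frame = base frame: x ahead of the robot, y to its left, z up, the work surface at z = 0. Lengths are in m, angles in degrees, forces in N, time in s.
With the tool pointing down it reaches from about 0.3 to 0.875 m from the base axis. Payload 4.2 kg.
Tool frame: the origin (TCP) lies at the very end of the fingers, on their centre line; the grasp point (between the pads) lies manip.tcp_to_grasp behind it (manip.tcp_to_grasp is the distance from the TCP to the grasp point, in m); z points along the fingers, y is the line along which they close (so a half turn about z gives the same grasp; the last joint's range is limited). The gripper opens to 85 mm and grips with 20 to 120 N. Pads are 22 mm wide; open, the fingers measure 114 mm over their backs; the gripper's body (76 mm by 85 mm) begins 54 mm behind the grasp point. The pads swing forward as they close: fully open they stand 13 mm farther back than shut.
Start: joints at [-77.407, 18.312, 89.639, -0, 72.044, -1.146], TCP at [0.137, -0.559, 0.231] pointing down, gripper open.
Joint ranges: [-177.97, 177.97], [-48.28, 115.42], [12.27, 149.76], [-77.06, 257.06], [2.81, 150.46], [-146.56, 146.56]. Speed limits (degrees/s): [147.25, 147.25, 180, 180, 180, 180].

### API

Orientations are given as [roll, pitch, yaw] about the fixed x, y, z axes, in that order (R = Rz(yaw) Ry(pitch) Rx(roll)).
In Python, from plant import status, viewer, job, manip gives the robot as it stands.
- The arm moves only by the tool arm_command, never from a script. Its argument "deltas" is a list of rows, each a list of 7 numbers: the shift along the tool's x, y, z each as a share of 0.025 m, from -1 to 1, then the turn, a rotation vector about the tool's x, y, z each as a share of pi rad, from -1 to 1, then the opening, from 0 (shut) to 1 (fully open). In form: [[tx, ty, tz, wx, wy, wz, grip], ...]. A call has exactly 10 rows; each row shifts and turns the commanded pose from where the row before left it, along the tool's axes as they then stand; what a row does not reach is not made up. A row lasts 1/8 s, in which the tool goes at most 62.5 mm and 10.7 degrees, less where a joint would pass 70% of its speed; a pose out of reach is approached as far as the arm can. A call with a number of a shift or a turn outside -1 to 1 is refused whole. A call with a gripper value outside its range is refused whole. The fingers move at their own pace and stop on an object; "force" is the grip in N (left out, the last holds). Time passes only in rows, so rows that do not move let the fingers close, or fill a call up. It gives the time, the measured TCP pose, the force, the opening and the grip force at its end, in the units of the state.
- status.get_obs(): the state, without advancing time (a new reading comes with each control period).
- viewer.snapshot(name): name is "scene" or "top" or "wrist"; returns a dict with "image" (384x512x3 uint8, blue, green, red), "fx", "fy", "cx", "cy" (pixels), "pose" (4x4, takes a point from camera to world coordinates); the wrist camera has in their place "mount" (4x4, takes a point from camera to tool coordinates, whose origin is the TCP and whose axes are the flange's). Camera axes: x right, y up, looking along -z (the intrinsics and any distortion apply to the point x, -y, -z); pixel columns grow to the right and rows downward; lengths in m; the calibration is good to about 2 mm. A picture is of the moment at which its call begins: read the wrist's pose just before it. There is no depth.
- job.sign_off(): hands the job in; it is judged then, once.
The state is a dict: "clock": time; "qpos": joint angles; "joint_velocities": joint speeds; "joint_efforts": joint torques, N m; "tool_pos": TCP position; "eef_rot": TCP orientation; "force": force on the tool from outside, world axes, zero at the start; "ft_torque": the same for the moment, N m; "gripper_width": finger opening in m; "finger_force": force on a finger pad.
Only numpy, scipy, OpenCV 4.12 (cv2) and the standard library are available. Lean on these libraries where they do the work, as an engineer would, in place of code of your own. Each camera call takes 0.05 s, during which the arm holds its last target. There are 200 camera calls.

## Working session

There is one attempt and no reset: what is moved stays moved. The work goes in short steps, Python scripts to look and compute and a tool call to move; the robot and the scene stay as the last step left them, time stands still between calls to the robot, and variables do not carry over. Pictures are saved under pics/ and viewed, at most 10 in all, crops included, and the job is handed in when it is done.

Besides the shell and the picture viewer there is one more tool, called after "Emit:" as a command line: name --pt "numbers of a row" for each row, then --argument value for the rest. arm_command: Moves the arm, as the interface text tells. Shift numbers are shares of 0.025 m and turn numbers shares of pi rad, none past 1 either way. Its arguments: {"type":"object","properties":{"deltas":{"type":"array"},"force":{"type":"number"}},"required":["deltas"]}

```bash
mkdir -p pics; ls
python3 - <<'E'
from plant import status, viewer, job, manip
import cv2,numpy as np
print(manip.tcp_to_grasp); print(status.get_obs())
for n in("scene","top"):
    s=viewer.snapshot(n); cv2.imwrite(f"pics/{n}0.png",cv2.resize(s["image"],(800,600),interpolation=cv2.INTER_CUBIC))
    np.savez(f"{n}0.npz",**s); print({k:v for k,v in s.items() if k!="image"})
E
```

```text
pics
0.0187
{'clock': 0.0, 'qpos': array([-7.74070288e+01,  1.83537072e+01,  8.97085361e+01, -2.88566148e-03,
        7.20435855e+01, -1.15094533e+00]), 'joint_velocities': array([-0.00988146,  0.01444696,  0.01956191, -0.05724553, -0.05767382,
       -0.00410459]), 'joint_efforts': array([ 6.21070649e-04, -4.15510976e+01, -2.34162962e+01,  1.49399375e-04,
        8.07188277e-03,  9.46804960e-06]), 'tool_pos': array([ 0.13644041, -0.55807459,  0.23044711]), 'eef_rot': array([-1.79894137e+02,  6.17181569e-04,  1.37448092e+01]), 'force': array([-0.13132448,  0.15860286, -0.09523158]), 'ft_torque': array([ 0.01793684,  0.0163974 , -0.00852567]), 'finger_force': 0.0, 'gripper_width': 0.08509710047936611}
{'fx': 466.1380424428497, 'fy': 466.1380424428497, 'cx': 254.77995300416504, 'cy': 185.9274513963287, 'pose': array([[-0.76758054, -0.44553297,  0.46078247,  1.06459993],
       [ 0.64087325, -0.52218237,  0.56267846,  0.53240042],
       [-0.01007932,  0.72720419,  0.68634719,  0.79539793],
       [ 0.        ,  0.        ,  0.        ,  1.        ]])}
{'fx': 350.0160563722173, 'fy': 350.0160563722173, 'cx': 257.75101908442264, 'cy': 186.6737866105041, 'pose': array([[-5.16509946e-04,  9.91306871e-01, -1.31569069e-01,
         4.84953548e-01],
       [-9.99992276e-01,  6.22585906e-07,  3.93043087e-03,
        -7.04537449e-02],
       [ 3.89634504e-03,  1.31570083e-01,  9.91299214e-01,
         9.24895962e-01],
       [ 0.00000000e+00,  0.00000000e+00,  0.00000000e+00,
         1.00000000e+00]])}
```

View pics/scene0.png

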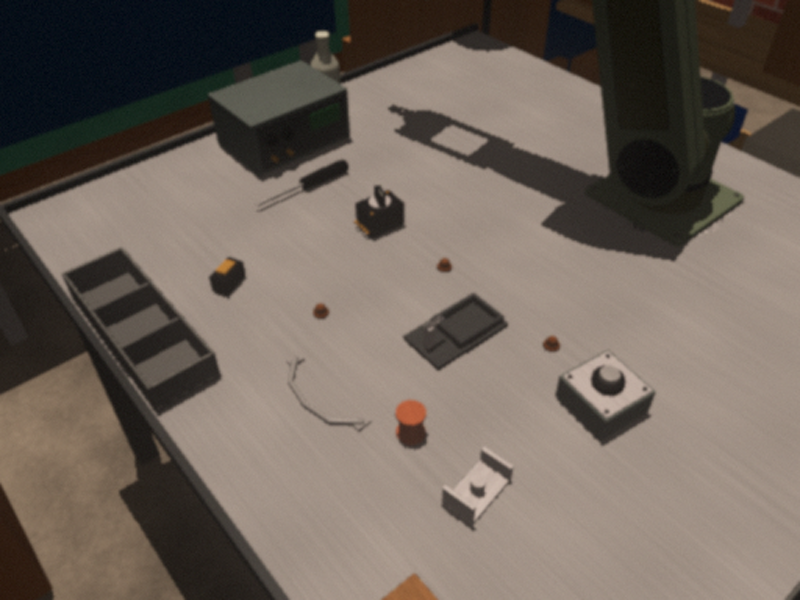

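View pics/top0.png

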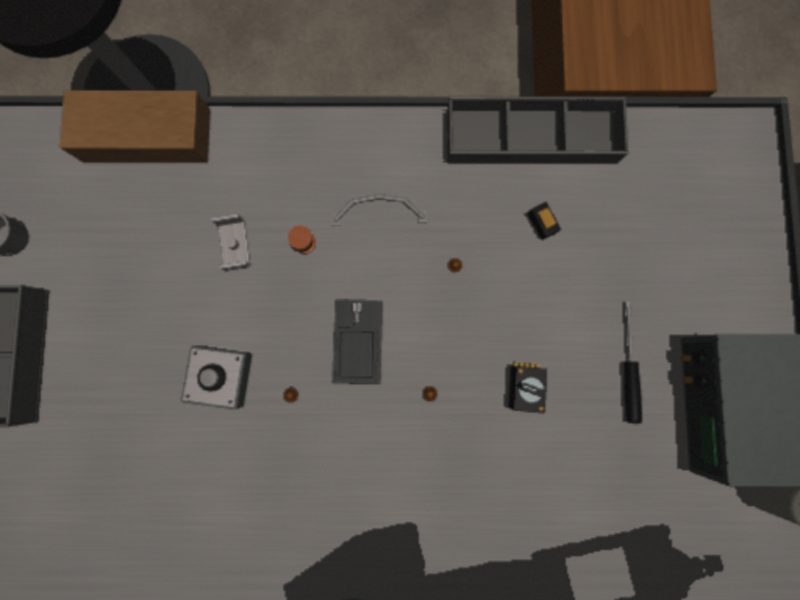

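The scene view shows the cart. In the top view (up = world +x, right = −y) the relay is at about (530,388) with its tags toward +x and the nose toward the left. The cradle nest is at about (356,354), its finger tip at (357,318), and the button at (210,378).

```bash
cat > h.py <<'E'
import numpy as np, cv2
from plant import status, viewer, manip
from scipy.spatial.transform import Rotation as R
def ray(s,uv,z,T=None):
    T=s["pose"] if T is None else T
    d=T[:3,:3]@np.array([(uv[0]-s["cx"])/s["fx"],-(uv[1]-s["cy"])/s["fy"],-1]); o=T[:3,3]
    return o+d*(z-o[2])/d[2]
def proj(s,P,T):
    p=np.linalg.inv(T)@np.append(P,1); return np.array([s["cx"]-s["fx"]*p[0]/p[2], s["cy"]+s["fy"]*p[1]/p[2]])
def tool():
    o=status.get_obs(); T=np.eye(4); T[:3,:3]=R.from_euler("xyz",o["eef_rot"],degrees=True).as_matrix(); T[:3,3]=o["tool_pos"]; return T
def wrist(name):
    T=tool(); s=dict(viewer.snapshot("wrist")); s["pose"]=T@s["mount"]; np.savez(name+".npz",**s)
    cv2.imwrite(f"pics/{name}.png",cv2.resize(s["image"],(800,600),interpolation=cv2.INTER_CUBIC)); return s
def tod(P):  # world displacement to tool axes share
    T=tool(); return T[:3,:3].T@(np.array(P)-T[:3,3])/0.025
E
python3 - <<'E'
from h import *
s=dict(np.load("top0.npz")); v=lambda x,y:(x*.64,y*.64)
for n,p,z in[("relay dial",(531,390),.052),("cradle nest",(356,354),.01),("ftip",(357,318),.05),("button",(210,377),.055),("roll3",(430,394),.018),("roll",(290,395),.018),("driver",(631,400),.02)]: print(n,ray(s,v(*p),z).round(4))
w=viewer.snapshot("wrist"); print({k:np.round(w[k],4) for k in w if k!="image"})
def crop(x,y,h):
    x,y=int(x*.64),int(y*.64); c=s["image"][y-h:y+h,x-h:x+h]; return cv2.resize(c,(400,400),interpolation=cv2.INTER_CUBIC)
cv2.imwrite("pics/c0.png",np.hstack([crop(530,388,20),crop(357,342,34)]))
E
```

```text
relay dial [ 0.4447 -0.2757  0.052 ]
cradle nest [0.5019 0.0036 0.01  ]
ftip [ 0.5585 -0.0006  0.05  ]
button [0.4653 0.2287 0.055 ]
roll3 [ 0.4368 -0.1185  0.018 ]
roll [0.4354 0.1099 0.018 ]
driver [ 0.4271 -0.4458  0.02  ]
{'fx': np.float64(272.7839), 'fy': np.float64(272.7839), 'cx': np.float64(256.7784), 'cy': np.float64(189.6774), 'mount': array([[-2.000e-04,  9.618e-01,  2.739e-01,  7.000e-02],
       [ 1.000e+00,  3.000e-04, -4.000e-04, -4.000e-04],
       [-4.000e-04,  2.739e-01, -9.618e-01, -1.432e-01],
       [ 0.000e+00,  0.000e+00,  0.000e+00,  1.000e+00]])}
```

View pics/c0.png

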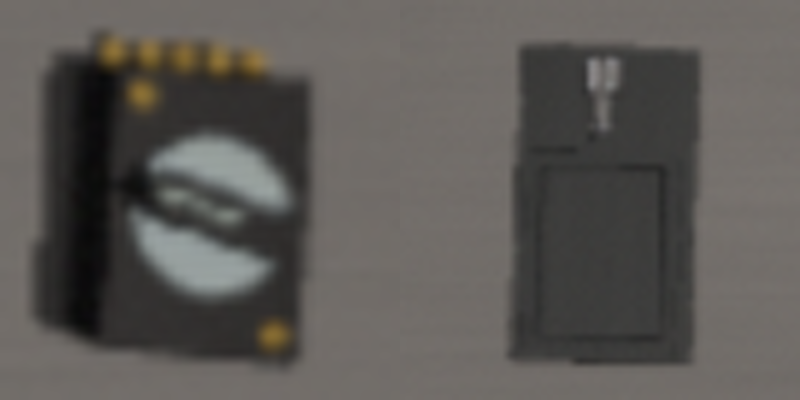

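Enlarged, the relay's dial is centred at about (215,215) with the nose at (130,183). The block and the cradle are both yawed by about −2°. I'll go over the relay for a closer wrist view.

Emit:
arm_command --pt "0 0 0 0 0 0.044 1" --pt "0 0 0 0 0 0.044 1" --pt "1 -1 0.3 0 0 0 1" --pt "1 -1 0.3 0 0 0 1" --pt "1 -1 0.3 0 0 0 1" --pt "1 -1 0.3 0 0 0 1" --pt "1 -1 0.3 0 0 0 1" --pt "1 -1 0.3 0 0 0 1" --pt "1 -1 0.3 0 0 0 1" --pt "1 -1 0.3 0 0 0 1"

```text
clock: 1.4
tool_pos: [0.3444, -0.3651, 0.1709]
eef_rot: [-180.0, 0.0, -2.1]
force: [-0.1, 0.4, 0.6]
gripper_width: 0.0854
finger_force: 0.0
```

Emit:
arm_command --pt "1 -1 0.3 0 0 0 1" --pt "1 -1 0.3 0 0 0 1" --pt "1 -1 0.1 0 0 0 1" --pt "0.9 -0.7 0 0 0 0 1" --pt "0 0 0 0 0 0 1" --pt "0 0 0 0 0 0 1" --pt "0 0 0 0 0 0 1" --pt "0 0 0 0 0 0 1" --pt "0 0 0 0 0 0 1" --pt "0 0 0 0 0 0 1"

```text
clock: 2.65
tool_pos: [0.4444, -0.2773, 0.1539]
eef_rot: [180.0, -0.0, -2.1]
force: [-0.2, -0.3, 0.2]
gripper_width: 0.0852
finger_force: 0.0
```

Run:
```python
from h import *
wrist("w1"); print(tool(), status.get_obs()["clock"],status.get_obs()["eef_rot"])
```

```text
[[ 9.99317649e-01 -3.69354430e-02  9.51406021e-05  4.44519581e-01]
 [-3.69354292e-02 -9.99317644e-01 -1.42953388e-04 -2.77289894e-01]
 [ 1.00355729e-04  1.39341785e-04 -9.99999985e-01  1.53855286e-01]
 [ 0.00000000e+00  0.00000000e+00  0.00000000e+00  1.00000000e+00]] 2.7 [ 1.79992016e+02 -5.74995973e-03 -2.11672569e+00]
```

View pics/w1.png

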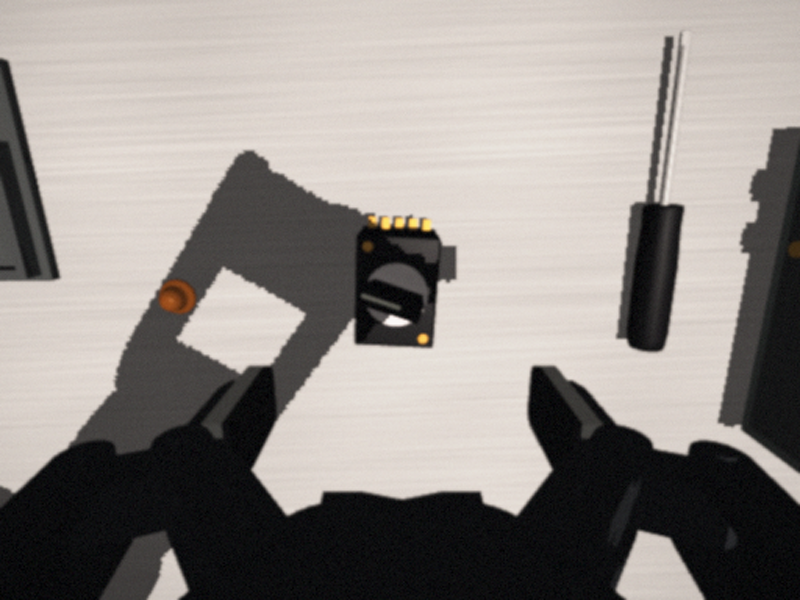

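The wrist view shows the relay with its dial centre at about (397,295). The block's top corners are near (358,232), (440,234), (433,347) and (357,343), and the nose is at about (361,293). A crop will sharpen these.

Run:
```python
from h import *
s=dict(np.load("w1.npz")); x0,y0=215,130
c=s["image"][y0:y0+100,x0:x0+80]; c=cv2.convertScaleAbs(cv2.pow(c/255.,.5)*255)
cv2.imwrite("pics/w1c.png",cv2.resize(c,(480,600),interpolation=cv2.INTER_CUBIC))
for p in[(397,295)]: print(ray(s,(p[0]*.64,p[1]*.64),.052))
```

```text
[ 0.44551449 -0.27444727  0.052     ]
```

View pics/w1c.png

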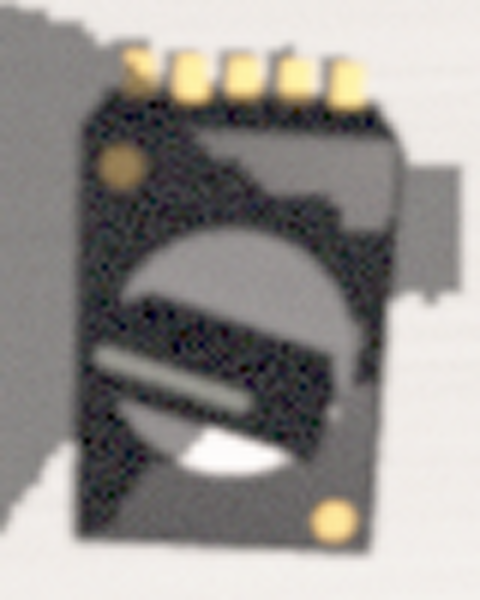

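Run:
```python
from h import *
s=dict(np.load("w1.npz"))
f=lambda x,y,z: ray(s,(215+x/6-.4,130+y/6-.4),z)[:2]
a=lambda d: np.degrees(np.arctan2(d[1],d[0]))
print("dial",f(240,350,.052))
bl,br,tr,tl=f(78,538,.048),f(370,550,.048),f(402,160,.048),f(82,130,.048)
print("bottom edge",a(bl-br)-90,np.linalg.norm(bl-br),"right",a(tr-br),"left",a(tl-bl))
print(bl,br,tr,tl)
t=f(350,62,.012)-f(140,50,.012); print("tags",a(-t)-90)
p,q=f(97,355,.074),f(250,405,.074); print("line",a(p-q),p,q)
```

```text
dial [ 0.446335   -0.27496519]
bottom edge -4.668341678870718 0.04775276120119397 right -5.3803026366288735 left -4.331035441547836
[ 0.41438969 -0.24721356] [ 0.41050319 -0.29480791] [ 0.47442414 -0.30082804] [ 0.4808227  -0.25224488]
tags -5.3631160169048115
line 68.95687632538312 [ 0.45245376 -0.25511031] [ 0.44423542 -0.27647175]
```

Relay centre is about (0.4465, −0.2745), yaw about −4.8°. I'll descend around the block and grip it across its 50 mm side.

Emit:
arm_command --pt "0.07 -0.115 0.4 0 0 0.015 1" --pt "0 0 0.8 0 0 0 1" --pt "0 0 0.8 0 0 0 1" --pt "0 0 0.8 0 0 0 1" --pt "0 0 0.8 0 0 0 1" --pt "0 0 0.8 0 0 0 1" --pt "0 0 0.6 0 0 0 1" --pt "0 0 0.4 0 0 0 1" --pt "0 0 0.19 0 0 0 1" --pt "0 0 0 0 0 0 1" --force 40

```text
clock: 3.95
tool_pos: [0.4465, -0.2744, 0.0141]
eef_rot: [180.0, -0.0, -4.8]
force: [-0.2, -0.4, 0.4]
gripper_width: 0.0851
finger_force: 0.0
```

Emit:
arm_command --pt "0 0 0 0 0 0 0.4" --pt "0 0 0 0 0 0 0.4" --pt "0 0 0 0 0 0 0.4" --pt "0 0 0 0 0 0 0.4" --pt "0 0 0 0 0 0 0.4" --pt "0 0 0 0 0 0 0.4" --pt "0 0 0 0 0 0 0.4" --pt "0 0 0 0 0 0 0.4" --pt "0 0 0 0 0 0 0.4" --pt "0 0 0 0 0 0 0.4"

```text
clock: 5.2
tool_pos: [0.4468, -0.2745, 0.0147]
eef_rot: [180.0, -0.1, -4.8]
force: [0.3, 2.1, 5.5]
gripper_width: 0.0495
finger_force: 43.5
```

Emit:
arm_command --pt "0 0 -0.2 0 0 0 0.4" --pt "0 0 -0.6 0 0 0 0.4" --pt "0 0 -1 0 0 0 0.4" --pt "0 -0.2 -1 0 0 0 0.4" --pt "0 -0.7 -1 0 0 0 0.4" --pt "0 -1 -1 0 0 0 0.4" --pt "0 -1 -0.6 0 0 0 0.4" --pt "0 -1 0 0 0 0 0.4" --pt "0 -0.5 0 0 0 0 0.4" --pt "0 0 0 0 0 0 0.4"

```text
clock: 6.45
tool_pos: [0.4554, -0.1644, 0.1491]
eef_rot: [180.0, 0.0, -4.7]
force: [-0.0, -1.1, -4.1]
gripper_width: 0.0496
finger_force: 42.7
```

Emit:
arm_command --pt "0 0 0 0 0 0 0.4" --pt "0 0 0 0 0 0 0.4" --pt "0 0 0 0 0 0 0.4" --pt "0 0 0 0 0 0 0.4" --pt "0 0 0 0 0 0 0.4" --pt "0 0 0 0 0 0 0.4" --pt "0 0 0 0 0 0 0.4" --pt "0 0 0 0 0 0 0.4" --pt "0 0 0 0 0 0 0.4" --pt "0 0 0 0 0 0 0.4"

```text
clock: 7.7
tool_pos: [0.4556, -0.1647, 0.1491]
eef_rot: [180.0, -0.0, -4.8]
force: [0.2, 0.1, -4.5]
gripper_width: 0.0492
finger_force: 42.7
```

Run:
```python
from h import *
s=wrist("w2"); print(tool()[:3,3])
s["image"]=cv2.convertScaleAbs(cv2.pow(s["image"]/255.,.5)*255)
cv2.imwrite("pics/w2.png",cv2.resize(s["image"],(800,600),interpolation=cv2.INTER_CUBIC))
```

```text
[ 0.45566156 -0.16474231  0.14905976]
```

View pics/w2.png

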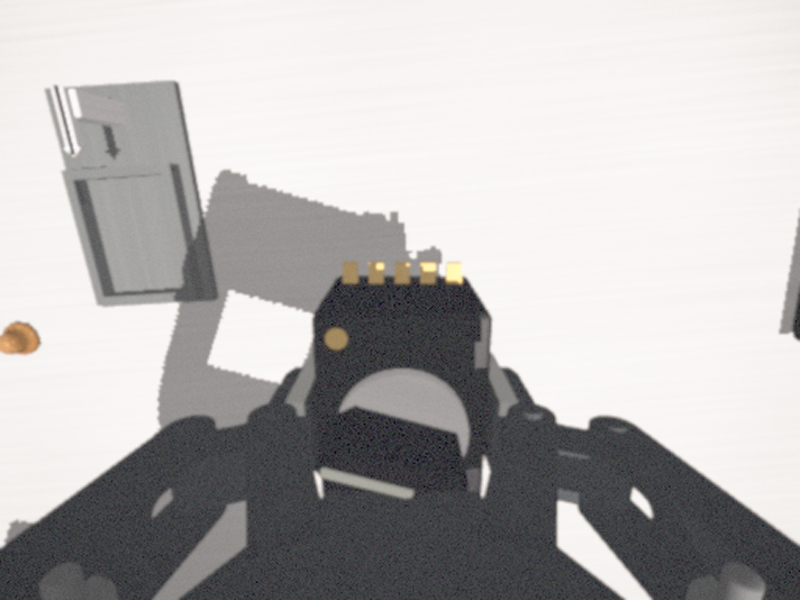

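The cradle is at upper left: nest about (65–215, 165–305), finger tip about (72,155). The block hangs straight in the gripper, dial centre about (403,435). I'll enlarge the cradle.

Run:
```python
from h import *
s=dict(np.load("w2.npz"))
c=s["image"][48:198,22:147]
cv2.imwrite("pics/w2c.png",cv2.resize(cv2.convertScaleAbs(cv2.pow(c/255.,.6)*255),(500,600),interpolation=cv2.INTER_CUBIC))
```

```text
(no output)
```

View pics/w2c.png

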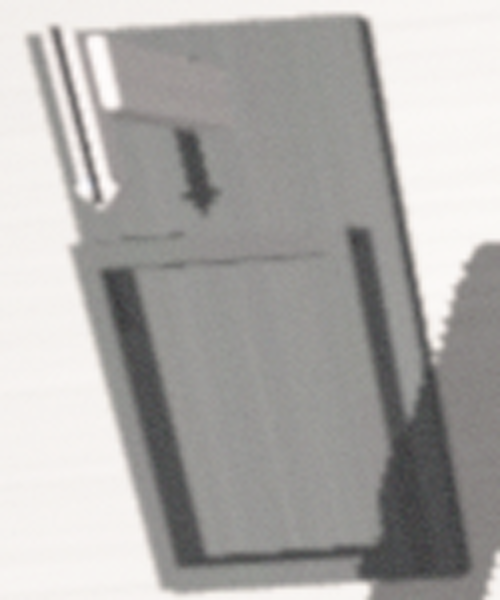

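```bash
cat > fit.py <<'E'
from h import *
from scipy.optimize import least_squares
s=dict(np.load("w2.npz")); T=s["pose"]
C=[((43.5,33.5,20),(75,245)),((43.5,-33.5,20),(350,228)),((37.5,27.5,20),(103,270)),((-37.5,27.5,20),(180,567)),((-37.5,27.5,8),(205,560)),((92,-40,8),(358,18)),((-48,-40,0),(470,570)),((-43.5,33.5,20),(163,590)),((48,0,51),(98,205))]
X=np.array([c[0] for c in C])/1e3; U=np.array([(22+c[1][0]/4-.4,48+c[1][1]/4-.4) for c in C])
def W(p,X): return np.c_[X[:,:2]@np.array([[np.cos(p[2]),np.sin(p[2])],[-np.sin(p[2]),np.cos(p[2])]])+p[:2],X[:,2]]
f=lambda p:(np.array([proj(s,w,T) for w in W(p,X)])-U).ravel()
r=least_squares(f,[.5,0,0],loss="soft_l1"); print(r.x[:2],np.degrees(r.x[2])); print(r.fun.reshape(-1,2).round(1))
t=dict(np.load("top0.npz")); print("top cam view-px of nest centre/tip/plate corners",[ (proj(t,w,t["pose"])/.64).round(1) for w in W(r.x,np.array([[0,0,.008],[.048,0,.05],[.092,.04,.008],[-.048,-.04,.008],[.092,-.04,.008],[-.048,.04,.008]]))])
# top-cam fit from crop c0 (scale 400/68, origin raw (194,184))
C2=[((92,40,8),(522,45)),((92,-40,8),(699,49)),((-48,-40,8),(692,361)),((-48,40,8),(511,359)),((48,0,51),(602,130))]
X2=np.array([c[0] for c in C2])/1e3; U2=np.array([(int(357*.64)-34+(c[1][0]-400)*68/400-.4,int(342*.64)-34+c[1][1]*68/400-.4) for c in C2])
g=lambda p:(np.array([proj(t,w,t["pose"]) for w in W(p,X2)])-U2).ravel()
q=least_squares(g,[.5,0,0]); print("topfit",q.x[:2],np.degrees(q.x[2])); print(q.fun.reshape(-1,2).round(1))
E
python3 fit.py
```

```text
[0.50137423 0.00484965] -1.643353109713072
[[-1.3 -0.2]
 [-0.7  0. ]
 [-0.4 -0.3]
 [-0.5  0.3]
 [ 0.7 -1. ]
 [ 0.3 -1.1]
 [ 1.2  0.5]
 [-0.5  0.4]
 [ 2.5  1.5]]
top cam view-px of nest centre/tip/plate corners [array([355.4, 354.3]), array([354.4, 323.7]), array([333.8, 298.8]), array([378.4, 384.2]), array([381.2, 300.2]), array([330. , 382.9])]
topfit [0.50291956 0.00221067] -1.0738700232844307
[[-0.  -0.4]
 [ 0.2 -0.6]
 [ 0.1  0.2]
 [-0.  -0.1]
 [-0.3  0.8]]
```

Emit:
arm_command --pt "0 0 0 0 0 -0.018 0.4" --pt "-0.2 -0.5 0 0 0 0 0.4" --pt "-0.4 -1 0 0 0 0 0.4" --pt "-0.4 -1 0 0 0 0 0.4" --pt "-0.4 -1 0 0 0 0 0.4" --pt "-0.4 -1 0 0 0 0 0.4" --pt "-0.4 -1 0 0 0 0 0.4" --pt "-0.2 -0.7 0 0 0 0 0.4" --pt "0 -0.49 0 0 0 0 0.4" --pt "0 0 0 0 0 0 0.4"

```text
clock: 9.0
tool_pos: [0.4003, 0.0047, 0.1492]
eef_rot: [180.0, -0.0, -1.5]
force: [0.0, -1.0, -3.3]
gripper_width: 0.0496
finger_force: 42.9
```

Emit:
arm_command --pt "0 0 0 0 0 0 0.4" --pt "0 0 0 0 0 0 0.4" --pt "0 0 0 0 0 0 0.4" --pt "0 0 0 0 0 0 0.4" --pt "0 0 0 0 0 0 0.4" --pt "0 0 0 0 0 0 0.4" --pt "0 0 0 0 0 0 0.4" --pt "0 0 0 0 0 0 0.4" --pt "0 0 0 0 0 0 0.4" --pt "0 0 0 0 0 0 0.4"

```text
clock: 10.25
tool_pos: [0.4002, 0.0041, 0.149]
eef_rot: [180.0, -0.0, -1.6]
force: [-0.1, 0.3, -3.6]
gripper_width: 0.0492
finger_force: 42.9
```

Run:
```python
from h import *
s=wrist("w3"); print(tool()[:3,3],status.get_obs()["eef_rot"])
c=s["image"][0:300,100:400]
cv2.imwrite("pics/w3.png",cv2.resize(cv2.convertScaleAbs(cv2.pow(c/255.,.6)*255),(600,600),interpolation=cv2.INTER_CUBIC))
```

```text
[0.4002338  0.0040752  0.14905223] [ 1.79994664e+02 -3.30556046e-03 -1.56050241e+00]
```

View pics/w3.png

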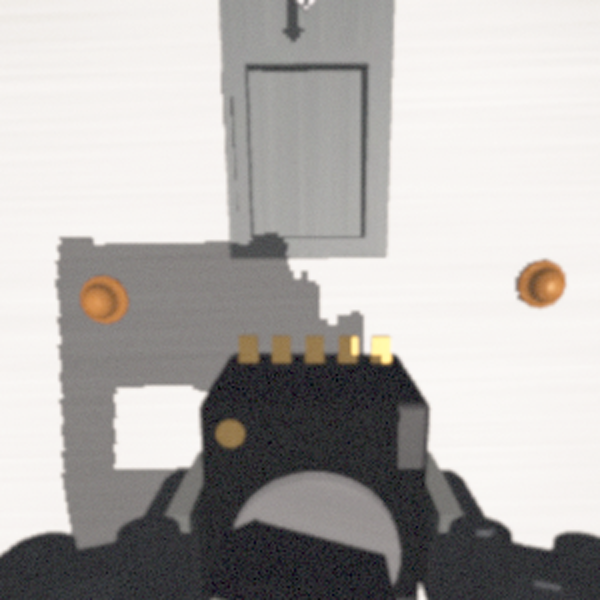

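The nest is straight ahead: inner rim corners at about (246,65), (368,65), (365,238) and (252,237). The plate's rear corners are at (231,258) and (387,257). The block's top front corners are at (202,405) and (428,405), and its bottom front edge is at row 355. Now fit both in the same picture.

```bash
cat > fit3.py <<'E'
from h import *
from scipy.optimize import least_squares
s=dict(np.load("w3.npz")); T=s["pose"]
def W(p,X): return np.c_[X[:,:2]@np.array([[np.cos(p[2]),np.sin(p[2])],[-np.sin(p[2]),np.cos(p[2])]])+p[:2],X[:,2]+(p[3] if len(p)>3 else 0)]
def fit(C,p0):
    X=np.array([c[0] for c in C])/1e3; U=np.array([(100+c[1][0]/2-.25,c[1][1]/2-.25) for c in C])
    r=least_squares(lambda p:(np.array([proj(s,w,T) for w in W(p,X)])-U).ravel(),p0,loss="soft_l1")
    print(r.x[:2].round(4),np.degrees(r.x[2]).round(2),r.x[3:]); print(r.fun.reshape(-1,2).round(1).tolist()); return r.x
fit([((37.5,27.5,20),(246,65)),((37.5,-27.5,20),(368,65)),((-37.5,-27.5,20),(365,238)),((-37.5,27.5,20),(252,237)),((-48,40,8),(231,258)),((-48,-40,8),(387,257))],[.5,0,0])
fit([((35,25,48),(202,405)),((35,-25,48),(428,405)),((35,25,0),(237,355)),((35,-25,0),(395,355)),((0,19,52),(232,530)),((0,-19,52),(402,535))],[.4,0,0,.135])
E
python3 fit3.py
```

```text
[0.5014 0.0046] -1.34 []
[[-0.2, -0.4], [0.5, -0.7], [0.2, -0.2], [-0.3, 0.5], [-0.4, 0.5], [0.2, 0.6]]
[0.3959 0.0041] -1.56 [0.12548606]
[[2.6, -1.2], [-1.2, -1.2], [-0.5, -0.2], [0.2, -0.3], [2.5, 8.4], [-3.1, 5.8]]
```

```bash
cat >> fit3.py <<'E'
print("front edge x, dial top x")
for z in(.1335,.1345,.1355):
    g=lambda u,v,h: ray(s,(100+u/2-.25,v/2-.25),z+h)
    print(z,g(315,405,.048)[:2],g(316,355,0)[:2],g(202,405,.048)[1]-g(428,405,.048)[1],"dialtop",g(315,470,.052)[:2])
E
python3 fit3.py | tail -3
```

```text
0.1335 [0.43296411 0.0034246 ] [0.43259595 0.00303757] 0.04829642712584915 dialtop [0.41969664 0.00379045]
0.1345 [0.43329916 0.00341762] [0.43283199 0.00303513] 0.0478601657590211 dialtop [0.42016859 0.00377977]
0.1355 [0.43363422 0.00341063] [0.43306803 0.0030327 ] 0.047423904392193045 dialtop [0.42064054 0.0037691 ]
```

Relative to the gripper, the nest centre is (0.5014, 0.0045), yaw −1.4°. I'll move above it and then lower.

Emit:
arm_command --pt "0.3 0 0 0 0 -0.001 0.4" --pt "0.8 0 0 0 0 0 0.4" --pt "0.9 -0.12 0 0 0 0 0.4" --pt "0.9 0 0 0 0 0 0.4" --pt "0.8 0 0.2 0 0 0 0.4" --pt "0.36 0 0.8 0 0 0 0.4" --pt "0 0 1 0 0 0 0.4" --pt "0 0 1 0 0 0 0.4" --pt "0 0 0.6 0 0 0 0.4" --pt "0 0 0.3 0 0 0 0.4"

```text
clock: 11.55
tool_pos: [0.5018, 0.0046, 0.0507]
eef_rot: [180.0, 0.1, -1.4]
force: [-0.3, -0.7, -2.6]
gripper_width: 0.0495
finger_force: 42.8
```

Emit:
arm_command --pt "0 0 0.1 0 0 0 0.4" --pt "0 0 0.05 0 0 0 0.4" --pt "0 0 0.05 0 0 0 0.4" --pt "0 0 0 0 0 0 0.4" --pt "0 0 0 0 0 0 0.4" --pt "0 0 0 0 0 0 0.4" --pt "0 0 0 0 0 0 0.4" --pt "0 0 0 0 0 0 0.4" --pt "0 0 0 0 0 0 0.4" --pt "0 0 0 0 0 0 0.4"

```text
clock: 12.8
tool_pos: [0.5018, 0.0046, 0.0465]
eef_rot: [180.0, 0.0, -1.4]
force: [-0.2, 1.0, -3.3]
gripper_width: 0.0491
finger_force: 42.8
```

Emit:
arm_command --pt "0 0 0.1 0 0 0 0.4" --pt "0 0 0.1 0 0 0 0.4" --pt "0 0 0.1 0 0 0 0.4" --pt "0 0 0.1 0 0 0 0.4" --pt "0 0 0.08 0 0 0 0.4" --pt "0 0 0.06 0 0 0 0.4" --pt "0 0 0.04 0 0 0 0.4" --pt "0 0 0 0 0 0 0.4" --pt "0 0 0 0 0 0 0.4" --pt "0 0 0 0 0 0 0.4"

```text
clock: 14.05
tool_pos: [0.5018, 0.0046, 0.0321]
eef_rot: [180.0, -0.0, -1.4]
force: [-0.7, -0.3, -3.4]
gripper_width: 0.0494
finger_force: 42.8
```

No contact, still carrying the full weight, and the block is entering the nest.

Emit:
arm_command --pt "0 0 0.04 0 0 0 0.4" --pt "0 0 0.04 0 0 0 0.4" --pt "0 0 0.04 0 0 0 0.4" --pt "0 0 0.04 0 0 0 0.4" --pt "0 0 0.04 0 0 0 0.4" --pt "0 0 0.04 0 0 0 0.4" --pt "0 0 0.04 0 0 0 0.4" --pt "0 0 0.02 0 0 0 0.4" --pt "0 0 0 0 0 0 0.4" --pt "0 0 0 0 0 0 0.4"

```text
clock: 15.3
tool_pos: [0.5018, 0.0046, 0.0246]
eef_rot: [180.0, -0.0, -1.4]
force: [0.1, -0.3, -3.5]
gripper_width: 0.0494
finger_force: 42.8
```

Emit:
arm_command --pt "0 0 0.02 0 0 0 0.4" --pt "0 0 0.02 0 0 0 0.4" --pt "0 0 0.02 0 0 0 0.4" --pt "0 0 0.015 0 0 0 0.4" --pt "0 0 0.01 0 0 0 0.4" --pt "0 0 0 0 0 0 0.4" --pt "0 0 0 0 0 0 0.4" --pt "0 0 0 0 0 0 0.4" --pt "0 0 0 0 0 0 0.4" --pt "0 0 0 0 0 0 0.4"

```text
clock: 16.55
tool_pos: [0.5017, 0.0046, 0.0227]
eef_rot: [180.0, -0.0, -1.4]
force: [-3.5, -0.9, 5.5]
gripper_width: 0.0494
finger_force: 43.7
```

The block touches the floor at exactly the predicted height. Release, rise, and look.

Emit:
arm_command --pt "0 0 0 0 0 0 1" --pt "0 0 0 0 0 0 1" --pt "0 0 0 0 0 0 1" --pt "0 0 0 0 0 0 1" --pt "0 0 0 0 0 0 1" --pt "0 0 0 0 0 0 1" --pt "0 0 0 0 0 0 1" --pt "0 0 -0.2 0 0 0 1" --pt "0 0 -0.6 0 0 0 1" --pt "0 0 -1 0 0 0 1"

```text
clock: 17.8
tool_pos: [0.5014, 0.0046, 0.0682]
eef_rot: [180.0, 0.1, -1.4]
force: [0.1, 0.7, 1.0]
gripper_width: 0.0851
finger_force: 0.0
```

Emit:
arm_command --pt "0 0 -1 0 0 0 1" --pt "0 0 -1 0 0 0 1" --pt "0 0 -1 0 0 0 1" --pt "0 0 -0.6 0 0 0 1" --pt "0 0 -0.3 0 0 0 1" --pt "0 0 0 0 0 0 1" --pt "0 0 0 0 0 0 1" --pt "0 0 0 0 0 0 1" --pt "0 0 0 0 0 0 1" --pt "0 0 0 0 0 0 1"

```text
clock: 19.05
tool_pos: [0.5017, 0.0046, 0.1647]
eef_rot: [180.0, 0.0, -1.4]
force: [-0.2, -0.1, -0.7]
gripper_width: 0.0854
finger_force: 0.0
```

Run:
```python
from h import *
s=wrist("w4"); print(tool()[:3,3],status.get_obs()["eef_rot"])
t=viewer.snapshot("top"); np.savez("top4.npz",**t)
c=s["image"][100:250,185:325]
cv2.imwrite("pics/w4.png",cv2.resize(cv2.convertScaleAbs(cv2.pow(c/255.,.5)*255),(560,600),interpolation=cv2.INTER_CUBIC))
```

```text
[0.50174817 0.00460475 0.16476657] [ 1.79993434e+02  1.57248740e-02 -1.37956584e+00]
```

View pics/w4.png

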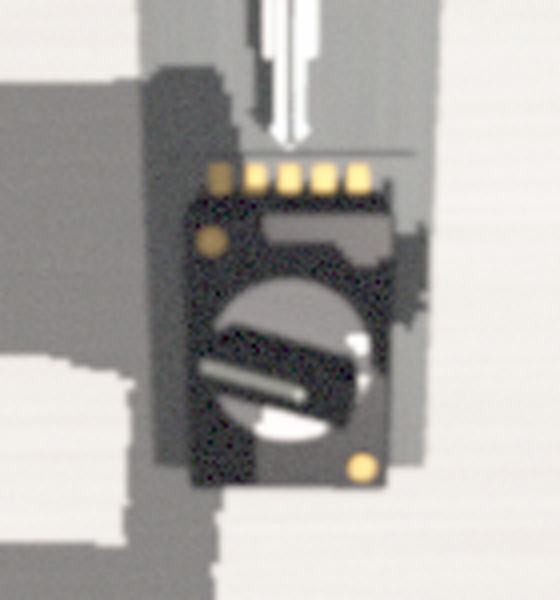

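The relay sits in the nest with the dial centre at (292,360). The white line runs from (202,368) to (303,397) and the index arm's tip is at (290,148).

Run:
```python
from h import *
s=dict(np.load("w4.npz"))
f=lambda x,y,z: ray(s,(185+x/4-.4,100+y/4-.4),z)[:2]
a=lambda d: np.degrees(np.arctan2(d[1],d[0]))
c=f(292,360,.060); print("dial",c)
p,q=f(202,368,.082),f(303,397,.082); print("line",a(p-q),p,q)
t=f(290,148,.052); print("tip",t,a(t-c), "arm",a(f(291,0,.052)-t),np.linalg.norm(t-c))
bl,br,tr,tl=f(192,485,.056),f(385,485,.056),f(393,210,.056),f(187,205,.056)
print("block",a(bl-br)-90,a(tr-br),a(tl-bl),(bl+br+tr+tl)/4)
```

```text
dial [0.50103263 0.00424136]
line 71.84255994309115 [0.50597944 0.02360823] [0.49888386 0.00197273]
tip [0.54966464 0.00353547] -0.8315921658171768 arm -1.7668354304628398 0.04863712835287386
block -1.4009205466717418 -1.5566722270185807 -1.833094019294862 [0.50208356 0.00486042]
```

Emit:
arm_command --pt "0 0 0 0 0 -0.051 1" --pt "0 0 0 0 0 -0.051 1" --pt "0 0 0 0 0 -0.051 1" --pt "0 0 0 0 0 -0.051 1" --pt "0 0 0.2 0 0 -0.051 1" --pt "0 0 0.6 0 0 -0.051 1" --pt "0 0 0.7 0 0 -0.051 1" --pt "0 0 0.7 0 0 -0.051 1" --pt "0 0 0.5 0 0 0 1" --pt "0 0 0.2 0 0 0 1" --force 20

```text
clock: 20.4
tool_pos: [0.5015, 0.0046, 0.0918]
eef_rot: [-180.0, 0.0, 71.9]
force: [-0.5, 0.8, 0.0]
gripper_width: 0.0854
finger_force: 0.0
```

Emit:
arm_command --pt "0 0 0.5 0 0 0 1" --pt "0 0 0.4 0 0 0 1" --pt "0 0 0.2 0 0 0 1" --pt "0 0 0 0 0 0 1" --pt "0 0 0 0 0 0 1" --pt "0 0 0 0 0 0 1" --pt "0 0 0 0 0 0 1" --pt "0 0 0 0 0 0 1" --pt "0 0 0 0 0 0 1" --pt "0 0 0 0 0 0 1"

```text
clock: 21.65
tool_pos: [0.5018, 0.0046, 0.0649]
eef_rot: [180.0, 0.0, 72.1]
force: [0.1, 0.2, -0.6]
gripper_width: 0.0855
finger_force: 0.0
```

Emit:
arm_command --pt "0 0 0 0 0 0 0.05" --pt "0 0 0 0 0 0 0.05" --pt "0 0 0 0 0 0 0.05" --pt "0 0 0 0 0 0 0.05" --pt "0 0 0 0 0 0 0.05" --pt "0 0 0 0 0 0 0.05" --pt "0 0 0 0 0 0 0.05" --pt "0 0 0 0 0 0 0.05" --pt "0 0 0 0 0 0 0.05" --pt "0 0 0 0 0 0 0.05"

```text
clock: 22.9
tool_pos: [0.5018, 0.0046, 0.0648]
eef_rot: [180.0, 0.0, 72.1]
force: [0.2, -0.2, -3.1]
gripper_width: 0.0117
finger_force: 26.5
```

The bar is gripped at 11.7 mm. Unload slightly and turn the knob by −73.5°.

Emit:
arm_command --pt "0 0 0.012 0 0 0.025 0.05" --pt "0 0 0 0 0 0.045 0.05" --pt "0 0 0 0 0 0.045 0.05" --pt "0 0 0 0 0 0.045 0.05" --pt "0 0 0 0 0 0.045 0.05" --pt "0 0 0 0 0 0.045 0.05" --pt "0 0 0 0 0 0.045 0.05" --pt "0 0 0 0 0 0.045 0.05" --pt "0 0 0 0 0 0.045 0.05" --pt "0 0 0 0 0 0.023 0.05"

```text
clock: 24.15
tool_pos: [0.5024, 0.0044, 0.0646]
eef_rot: [180.0, -0.1, -1.5]
force: [-0.5, 0.4, -2.5]
gripper_width: 0.0113
finger_force: 26.4
```

Emit:
arm_command --pt "0 0 0 0 0 0 0.05" --pt "0 0 0 0 0 0 0.05" --pt "0 0 0 0 0 0 0.05" --pt "0 0 0 0 0 0 0.05" --pt "0 0 0 0 0 0 0.3" --pt "0 0 0 0 0 0 0.5" --pt "0 0 0 0 0 0 1" --pt "0 0 0 0 0 0 1" --pt "0 0 0 0 0 0 1" --pt "0 0 0 0 0 0 1"

```text
clock: 25.4
tool_pos: [0.5018, 0.0046, 0.0646]
eef_rot: [180.0, -0.0, -1.4]
force: [-0.3, -0.3, 0.2]
gripper_width: 0.0852
finger_force: 0.0
```

Emit:
arm_command --pt "0 0 -0.2 0 0 0 1" --pt "0 0 -0.6 0 0 0 1" --pt "0 0 -0.8 0 0 0 1" --pt "0 0 -0.9 0 0 0 1" --pt "0 0 -0.8 0 0 0 1" --pt "0 0 -0.5 0 0 0 1" --pt "0 0 -0.2 0 0 0 1" --pt "0 0 0 0 0 0 1" --pt "0 0 0 0 0 0 1" --pt "0 0 0 0 0 0 1"

```text
clock: 26.65
tool_pos: [0.5014, 0.0046, 0.164]
eef_rot: [180.0, 0.1, -1.4]
force: [-0.1, -0.2, -0.2]
gripper_width: 0.0854
finger_force: 0.0
```

Run:
```python
from h import *
s=wrist("w5"); print(tool()[:3,3],status.get_obs()["eef_rot"])
c=s["image"][100:250,185:325]
w=cv2.resize(cv2.convertScaleAbs(cv2.pow(c/255.,.5)*255),(560,600),interpolation=cv2.INTER_CUBIC)
t=viewer.snapshot("top"); np.savez("top5.npz",**t); q=t["image"][220:264,112:156]
cv2.imwrite("pics/w5.png",np.hstack([w,np.pad(cv2.resize(q,(240,240),interpolation=cv2.INTER_CUBIC),((0,360),(0,0),(0,0)))]))
```

```text
[0.50151439 0.00458899 0.16408553] [ 1.79993622e+02  6.51062913e-02 -1.38203722e+00]
```

View pics/w5.png

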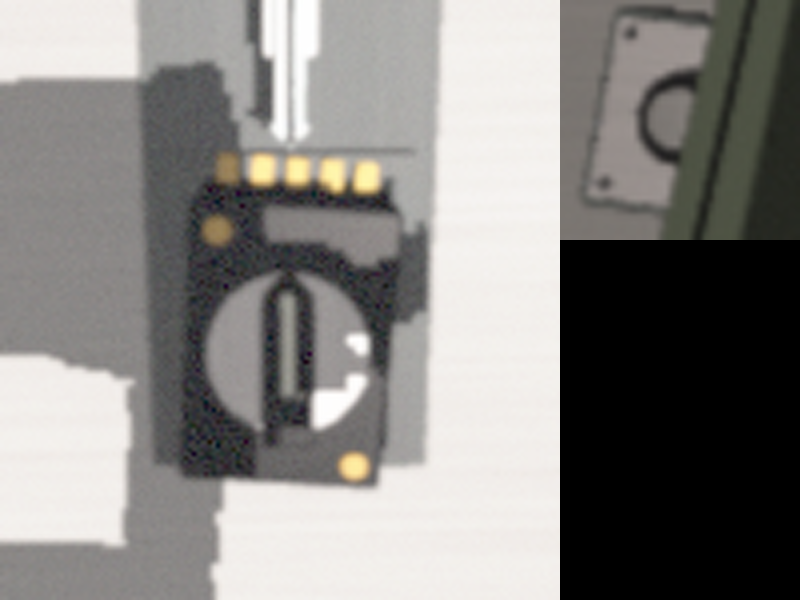

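Run:
```python
from h import *
a=lambda d: np.degrees(np.arctan2(d[1],d[0]))
for n in("w4","w5"):
    s=dict(np.load(n+".npz")); im=s["image"].astype(int)
    m=((im[...,2]-im[...,0])>40).astype(np.uint8); m[:100]=0;m[250:]=0;m[:,:185]=0;m[:,325:]=0
    k,l,st,c=cv2.connectedComponentsWithStats(m)
    o=[(st[i,4],*((c[i]-[185,100])*4).round(1)) for i in range(1,k) if st[i,4]>8]; print(n,o)
    wt=np.clip(im[...,2]-im[...,0],0,None)
    def cen(x,y):
        x,y=int(185+x/4),int(100+y/4); w=wt[y-6:y+7,x-6:x+7].astype(float); w[w<20]=0; Y,X=np.mgrid[y-6:y+7,x-6:x+7]; return np.array([(w*X).sum(),(w*Y).sum()])/w.sum()
    r1,r2=[cen(*p) for p in ([(211,241),(362,467)] if n=="w4" else [(217,230),(353,466)])]
    P,Q=ray(s,r1,.056),ray(s,r2,.056); print(np.linalg.norm(P-Q),a(P-Q),(P+Q)/2)
f=lambda x,y,z: ray(s,(185+x/4-.4,100+y/4-.4),z)[:2]
c=f(288,352,.060); p,q=f(288,285,.082),f(288,395,.082); t=f(290,143,.052)
print("dial",c,"line",a(p-q),"tip",t,a(t-c),"nose tip",f(288,270,.08)-c)
```

```text
w4 [(np.int32(27), np.float64(218.2), np.float64(176.4)), (np.int32(44), np.float64(253.6), np.float64(174.6)), (np.int32(56), np.float64(287.9), np.float64(176.3)), (np.int32(59), np.float64(322.2), np.float64(176.1)), (np.int32(56), np.float64(356.2), np.float64(176.8)), (np.int32(29), np.float64(209.7), np.float64(238.9)), (np.int32(51), np.float64(360.3), np.float64(466.0))]
0.06689650588664008 31.239853537006578 [0.5005402  0.00501543 0.056     ]
w5 [(np.int32(24), np.float64(226.0), np.float64(166.0)), (np.int32(58), np.float64(260.2), np.float64(168.2)), (np.int32(50), np.float64(295.6), np.float64(169.5)), (np.int32(59), np.float64(331.8), np.float64(172.4)), (np.int32(56), np.float64(364.2), np.float64(175.6)), (np.int32(27), np.float64(214.8), np.float64(228.9)), (np.int32(50), np.float64(352.2), np.float64(464.2))]
0.06694540509404247 27.739534600310023 [0.50177242 0.00524499 0.056     ]
dial [0.50282851 0.00514012] line -1.4006352785924636 tip [0.55047259 0.00351699] -1.9511925976932718 nose tip [ 0.0235442  -0.00058054]
```

Relay height is unchanged, so it is still seated, and the nose bearing of −1.4° matches the index. Next is the button. I'll triangulate it from the first two views and check with image code once over it.

Run:
```python
from h import *
s=dict(np.load("scene0.npz"));t=dict(np.load("top0.npz"))
for z in(.05,.055,.06,.065,.07): print(z,ray(s,(609*.64,375*.64),z)[:2],ray(t,(208*.64,376*.64),z)[:2])
for n in("top0",): 
    g=cv2.cvtColor(t["image"],cv2.COLOR_BGR2GRAY)[215:270,105:165]; g=cv2.resize(g,None,fx=6,fy=6,interpolation=cv2.INTER_CUBIC)
    h=cv2.HoughCircles(g,cv2.HOUGH_GRADIENT,1,20,param1=80,param2=25,minRadius=25,maxRadius=70)
    print([(105+c[0]/6,215+c[1]/6,c[2]/6) for c in h[0][:4]] if h is not None else None)
```

```text
0.05 [0.45626531 0.22742201] [0.46673932 0.23368585]
0.055 [0.46034592 0.22946775] [0.46684342 0.2319477 ]
0.06 [0.46442652 0.23151349] [0.46694751 0.23020956]
0.065 [0.46850712 0.23355923] [0.4670516  0.22847141]
0.07 [0.47258772 0.23560498] [0.4671557  0.22673326]
[(np.float32(135.41667), np.float32(241.41667), np.float32(9.05))]
```

Emit:
arm_command --pt "-0.14 -0.5 0 0 0 0 0" --pt "-0.2 -1 0 0 0 0 0" --pt "-0.2 -1 0 0 0 0 0" --pt "-0.2 -1 0 0 0 0 0" --pt "-0.2 -1 0 0 0 0 0" --pt "-0.2 -1 0 0 0 0 0" --pt "-0.2 -1 0 0 0 0 0" --pt "-0.2 -1 0 0 0 0 0" --pt "-0.1 -1 0 0 0 0 0" --pt "0 -0.52 0 0 0 0 0"

```text
clock: 28.0
tool_pos: [0.4656, 0.2326, 0.1646]
eef_rot: [-180.0, 0.0, -1.3]
force: [0.0, 0.3, 0.6]
gripper_width: -0.0001
finger_force: 0.0
```

Emit:
arm_command --pt "0 0 0 0 0 0 0" --pt "0 0 0 0 0 0 0" --pt "0 0 0 0 0 0 0" --pt "0 0 0 0 0 0 0" --pt "0 0 0 0 0 0 0" --pt "0 0 0 0 0 0 0" --pt "0 0 0 0 0 0 0" --pt "0 0 0 0 0 0 0" --pt "0 0 0 0 0 0 0" --pt "0 0 0 0 0 0 0"

```text
clock: 29.25
tool_pos: [0.4662, 0.2311, 0.1646]
eef_rot: [180.0, -0.0, -1.4]
force: [-0.4, -0.2, -0.1]
gripper_width: 0.0001
finger_force: 0.0
```

Run:
```python
from h import *
s=wrist("w6"); o=status.get_obs(); print(o["tool_pos"],o["gripper_width"],o["clock"])
g=cv2.cvtColor(s["image"],cv2.COLOR_BGR2GRAY); e=proj(s,np.array([.466,.231,.06]),s["pose"]); print("expect",e)
x,y=int(e[0])-50,int(e[1])-50; G=cv2.resize(g[y:y+100,x:x+100],None,fx=4,fy=4,interpolation=cv2.INTER_CUBIC)
for p in(40,80):
  h=cv2.HoughCircles(G,cv2.HOUGH_GRADIENT,1,8,param1=p,param2=30,minRadius=40,maxRadius=110)
  for c in (h[0][:6] if h is not None else []): u=(x+c[0]/4,y+c[1]/4); print(u,c[2]/4,ray(s,u,.06)[:2],"diam at .06: %.4f"%(2*c[2]/4/s["fx"]*(s["pose"][2,3]-.06)))
```

```text
[0.46621148 0.23104575 0.16459456] 0.0002150439786594555 29.3
expect [257.2605507  189.22750224]
(np.float32(257.875), np.float32(188.125)) 22.275 [0.46706581 0.23039517] diam at .06: 0.0405
(np.float32(258.125), np.float32(191.375)) 15.125 [0.46386943 0.23023266] diam at .06: 0.0275
(np.float32(257.875), np.float32(185.875)) 20.625 [0.46926207 0.23034429] diam at .06: 0.0375
(np.float32(260.375), np.float32(188.625)) 24.25 [0.46651889 0.22804894] diam at .06: 0.0441
(np.float32(255.875), np.float32(188.125)) 23.775 [0.46711175 0.23228023] diam at .06: 0.0432
(np.float32(259.875), np.float32(185.875)) 19.55 [0.46921624 0.22846362] diam at .06: 0.0355
(np.float32(258.125), np.float32(188.375)) 22.325 [0.4668154  0.23016515] diam at .06: 0.0406
(np.float32(257.875), np.float32(185.875)) 20.625 [0.46926207 0.23034429] diam at .06: 0.0375
(np.float32(256.125), np.float32(187.875)) 23.55 [0.46735053 0.23203851] diam at .06: 0.0428
(np.float32(261.625), np.float32(190.625)) 26.225 [0.46452703 0.22690825] diam at .06: 0.0476
(np.float32(261.125), np.float32(187.875)) 24.825 [0.46723571 0.22732706] diam at .06: 0.0451
(np.float32(259.875), np.float32(189.625)) 19.875 [0.46554988 0.22854121] diam at .06: 0.0361
```

The button circle (27.5 mm) is at about (0.464, 0.230). Adjust by 2 mm and approach.

Emit:
arm_command --pt "-0.08 0.03 0.4 0 0 0 0" --pt "0 0 0.8 0 0 0 0" --pt "0 0 0.9 0 0 0 0" --pt "0 0 0.8 0 0 0 0" --pt "0 0 0.5 0 0 0 0" --pt "0 0 0.2 0 0 0 0" --pt "0 0 0.1 0 0 0 0" --pt "0 0 0 0 0 0 0" --pt "0 0 0 0 0 0 0" --pt "0 0 0 0 0 0 0"

```text
clock: 30.55
tool_pos: [0.4644, 0.2304, 0.0725]
eef_rot: [-180.0, -0.0, -1.4]
force: [-0.4, -0.2, -0.2]
gripper_width: -0.0003
finger_force: 0.0
```

Emit:
arm_command --pt "0 0 0.04 0 0 0 0" --pt "0 0 0.04 0 0 0 0" --pt "0 0 0.04 0 0 0 0" --pt "0 0 0.04 0 0 0 0" --pt "0 0 0.04 0 0 0 0" --pt "0 0 0.04 0 0 0 0" --pt "0 0 0.04 0 0 0 0" --pt "0 0 0.04 0 0 0 0" --pt "0 0 0.0 0 0 0 0" --pt "0 0 0.0 0 0 0 0"

```text
clock: 31.8
tool_pos: [0.4642, 0.2303, 0.0642]
eef_rot: [180.0, -0.0, -1.4]
force: [-0.6, -0.8, 2.9]
gripper_width: 0.0001
finger_force: 1.5
```

Emit:
arm_command --pt "0 0 0.04 0 0 0 0" --pt "0 0 0.04 0 0 0 0" --pt "0 0 0.04 0 0 0 0" --pt "0 0 0.04 0 0 0 0" --pt "0 0 0 0 0 0 0" --pt "0 0 0 0 0 0 0" --pt "0 0 0 0 0 0 0" --pt "0 0 0 0 0 0 0" --pt "0 0 0 0 0 0 0" --pt "0 0 0 0 0 0 0"

```text
clock: 33.05
tool_pos: [0.4642, 0.2303, 0.0609]
eef_rot: [-180.0, -0.0, -1.4]
force: [-2.8, -0.6, 9.8]
gripper_width: 0.0002
finger_force: 5.2
```

Emit:
arm_command --pt "0 0 0.02 0 0 0 0" --pt "0 0 0.02 0 0 0 0" --pt "0 0 0.02 0 0 0 0" --pt "0 0 0 0 0 0 0" --pt "0 0 0 0 0 0 0" --pt "0 0 0 0 0 0 0" --pt "0 0 0 0 0 0 0" --pt "0 0 0 0 0 0 0" --pt "0 0 0 0 0 0 0" --pt "0 0 0 0 0 0 0"

```text
clock: 34.3
tool_pos: [0.4643, 0.2304, 0.0608]
eef_rot: [-180.0, -0.1, -1.4]
force: [-5.7, -2.0, 20.0]
gripper_width: 0.0003
finger_force: 10.1
```

The button is hard against its stop (20 N with no further travel). Release and retreat.

Emit:
arm_command --pt "0 0 -0.1 0 0 0 0" --pt "0 0 -0.2 0 0 0 0" --pt "0 0 -0.4 0 0 0 0" --pt "0 0 -0.7 0 0 0 0" --pt "0 0 -1 0 0 0 0" --pt "0 0 -1 0 0 0 0" --pt "0 0 -0.6 0 0 0 0" --pt "0 0 -0.3 0 0 0 0" --pt "0 0 0 0 0 0 0" --pt "0 0 0 0 0 0 0"

```text
clock: 35.55
tool_pos: [0.4637, 0.2301, 0.1652]
eef_rot: [180.0, 0.1, -1.4]
force: [-0.5, 0.5, 0.0]
gripper_width: -0.0
finger_force: 0.0
```

Run:
```python
from plant import status, job
o=status.get_obs(); print(o["tool_pos"],o["force"],o["clock"]); print(job.sign_off())
```

```text
[0.46371409 0.23011125 0.16522645] [-0.51928534  0.47511361  0.03625162] 35.55
the job is handed in; nothing more can be done
None
```

I handed the job in at 35.6 s: the relay sits in the nest, the knob's nose is within about 1° of the index finger, and the button was pressed to its stop and released. The block turned about 3.5° in the nest as I set the knob, and I did not check the button's spring-back or the other parts with a final picture.

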